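# Size an unmarked jig pin on the step gauge

### The arm

A 6-joint arm with a two-finger parallel gripper is mounted at the origin on a cart in front of the work surface, level with it; the furniture and walls round the work are solid. World frame = base frame: x ahead of the robot, y to its left, z up, the work surface at z = 0. Lengths are in mm, angles in rad, forces in N, time in s.
With the tool pointing down it reaches from about 300 to 775 mm from the base axis. Payload 14.6 kg.
Tool frame: the origin (TCP) lies at the very end of the fingers, on their centre line; the grasp point (between the pads) lies 19 mm behind it; z points along the fingers, y is the line along which they close (so a half turn about z gives the same grasp; the last joint's range is limited). The gripper opens to 94 mm and grips with 3 to 60 N. Pads are 16 mm wide; open, the fingers measure 119 mm over their backs; the gripper's body (75 mm by 177 mm) begins 78 mm behind the grasp point.
Start: joints at [1.185, 0.3, 1.521, -0, 1.321, -0.067], TCP at [172.382, 522.277, 205.446] pointing down, gripper open.
Joint ranges: [-3.03, 3.03], [-0.79, 2.21], [0.23, 2.52], [-1.04, 4.18], [0, 3.07], [-2.55, 2.55]. Speed limits (rad/s): [2.22, 2.22, 2.57, 3.14, 3.14, 3.14].

### API

Orientations are given as [roll, pitch, yaw] about the fixed x, y, z axes, in that order (R = Rz(yaw) Ry(pitch) Rx(roll)).
In Python, from cell import manip, camera, get_calibration gives the robot as it stands. The module is installed in compiled form; this text tells all that it offers.
- The arm moves only by the tool jog_arm, never from a script. Its argument "plan" is one flat list of numbers, 6 for each row, row after row: the shift along the world's x, y, z in m, then the turn, a rotation vector about the world's x, y, z in degrees. A call has 1 to 20 rows; each row is the pose to reach, as a shift and turn from the pose commanded when the call began; what a row does not reach only later rows make up. A row lasts 1/10 s, in which the tool goes at most 50 mm and 8.59 degrees, less where a joint would pass 70% of its speed; a pose out of reach is approached as far as the arm can. A call with a gripper value outside its range is refused whole. "claw" is the finger opening in m, from 0 to 0.094, set as the call begins (left out, the last holds). The fingers move at their own pace and stop on an object; "force" is the grip in N (left out, the last holds). Time passes only in rows, so rows that repeat a pose let the fingers close. It gives the time, the measured TCP pose, the force, the opening and the grip force at its end, in the units of the state.
- manip.read_state(): the state, without advancing time (a new reading comes with each control period).
- camera(name): name is "side" or "top"; returns (picture, depth): 480x640x3 uint8, red, green, blue; 480x640 float32, mm along the optical axis (not along the pixel's ray), 0 where there is no reading.
- get_calibration(name): a dict with "fx", "fy", "cx", "cy" (pixels), "origin" and "attitude" of the camera in the world. Camera axes: x right, y down, z forward; pixel columns grow to the right and rows downward; lengths in mm; the calibration is good to about 2 mm. A picture is of the moment at which its call begins. get_calibration takes no time and is no camera call.
- manip.sign_off(): hands the job in; it is judged then, once.
The state is a dict: "clock": time; "joints": joint angles; "qd": joint speeds; "effort": joint torques, N m; "eef_pos": TCP position; "eef_rot": TCP orientation; "wrist_force": force on the tool from outside, world axes, zero at the start; "moment": the same for the moment, N m; "finger_gap": finger opening in mm; "finger_force": force on a finger pad.
Only numpy, scipy, OpenCV 4.12 (cv2) and the standard library are available. Lean on these libraries where they do the work, as an engineer would, in place of code of your own. Each camera call takes 0.05 s, during which the arm holds its last target. There are 200 camera calls.

### The job

Take the pin from the single wooden stand and size it on the steel step gauge: push it gently, up to its collar, into the largest hole first, then step down hole by hole until one refuses it or there is no smaller one. Leave it standing upright, collar down on the plate, in the smallest hole that took it, and leave the other two pins and everything else where they are.

Things in the scene. Friction and masses are not known exactly. Their poses are not given: they have to be found in the camera images.
- gauge: steel step gauge fixed to the bench: plate 60 x 150 mm, 12 mm thick, on two legs, open underneath, upper face 60 mm above the bench. Three through holes in a row along its y axis, 45 mm apart, stepping down toward -y. Origin: centre of its footprint on the bench. It is stiff: come onto it slowly and push gently, some 5 N is plenty; over 35 N, even in a knock, spoils it
- hole_large (a point): centre of the mouth of the largest hole of the gauge, on the plate's upper face (60 mm above the bench), z up; bore 19.2 mm, every pin passes with some clearance; 45 mm from the plate's centre toward the gauge's +y
- hole_middle (a point): centre of the mouth of the middle hole of the gauge, on the plate's upper face (60 mm above the bench), z up; bore 15.7 mm, at the plate's centre
- hole_small (a point): centre of the mouth of the smallest hole of the gauge, on the plate's upper face (60 mm above the bench), z up; bore 12.2 mm, 45 mm from the plate's centre toward the gauge's -y
- stand_mouth (a point): centre of the upper face of the single wooden stand, a 56 x 56 mm block 60 mm tall, fixed to the bench, with one square socket 20 mm wide and 50 mm deep; the pin to be sized hangs in it
- rack: wooden two-place block 50 x 130 mm, 60 mm tall, fixed to the bench, with the other two pins (32 mm either side of its centre along its y axis). Origin: centre of its underside
- pin_p: one of three like steel pins, about 0.1 kg: grooved round head 16 mm across, 34 mm tall; collar 32 mm across, 4 mm thick; shank 40 mm long, foot edge slightly broken. Shanks are 11, 14.5 and 18 mm thick; which pin has which is not told, any may be in the stand. Origin: on the axis under the collar (head top z = +38 mm, foot z = -40 mm), z up. Hangs by its collar on the holder's top
- pin_q: one of three like steel pins, about 0.1 kg: grooved round head 16 mm across, 34 mm tall; collar 32 mm across, 4 mm thick; shank 40 mm long, foot edge slightly broken. Shanks are 11, 14.5 and 18 mm thick; which pin has which is not told, any may be in the stand. Origin: on the axis under the collar (head top z = +38 mm, foot z = -40 mm), z up. Hangs by its collar on the holder's top
- pin_r: one of three like steel pins, about 0.1 kg: grooved round head 16 mm across, 34 mm tall; collar 32 mm across, 4 mm thick; shank 40 mm long, foot edge slightly broken. Shanks are 11, 14.5 and 18 mm thick; which pin has which is not told, any may be in the stand. Origin: on the axis under the collar (head top z = +38 mm, foot z = -40 mm), z up. Hangs by its collar on the holder's top
- marker: green and white marker pen, lying, 135 mm long, 17 mm thick, loose on the bench; not part of the job, leave it where it is. Origin: centre of its underside
- bolt: dark bolt with its nut, lying, 90 mm long, 27 mm wide, 24 mm high, loose on the bench; not part of the job, leave it where it is. Origin: centre of its underside
- tape_roll: roll of black adhesive tape, 55 mm across, 19 mm high, loose on the bench; not part of the job, leave it where it is. Origin: centre of its underside
- plug_box: small blue cardboard box 46 x 90 x 29 mm, loose on the bench; not part of the job, leave it where it is. Origin: centre of its underside
Not all that is in view belongs to the job. What is shaped like the pin_q but orange or red is not meant.

How it is judged (in metres and radians):
On the way, in this order (a step that is already met when the one before it is completed fails the run):
1. a pin has been pushed well through the largest hole (collar less than 15 mm above the plate) (((horizontal distance between pin_q and hole_large below 0.005 m and z of pin_q in the frame of hole_large between -0.005 and 0.015 m) or (horizontal distance between pin_p and hole_large below 0.005 m and z of pin_p in the frame of hole_large between -0.005 and 0.015 m) or (horizontal distance between pin_r and hole_large below 0.005 m and z of pin_r in the frame of hole_large between -0.005 and 0.015 m))), for 0.05 s.
2. the same pin has been tried in the middle hole: pushed well through it if it goes, else its foot pressed on the hole's mouth (more than 1.5 N, within 8 mm of its centre) (((horizontal distance between pin_q and hole_middle below 0.008 m and z of pin_q in the frame of hole_middle between 0.034 and 0.046 m and contact force between pin_q and gauge above 1.5 N) or (horizontal distance between pin_p and hole_middle below 0.005 m and z of pin_p in the frame of hole_middle between -0.005 and 0.015 m) or (horizontal distance between pin_r and hole_middle below 0.005 m and z of pin_r in the frame of hole_middle between -0.005 and 0.015 m))), for 0.05 s.
3. if the middle hole took it, it has been tried in the smallest hole likewise; if the middle hole refused it, it is back in the largest (((horizontal distance between pin_q and hole_large below 0.005 m and z of pin_q in the frame of hole_large between -0.005 and 0.015 m) or (horizontal distance between pin_p and hole_small below 0.008 m and z of pin_p in the frame of hole_small between 0.034 and 0.046 m and contact force between pin_p and gauge above 1.5 N) or (horizontal distance between pin_r and hole_small below 0.005 m and z of pin_r in the frame of hole_small between -0.005 and 0.015 m))), for 0.05 s.
At the end, for the whole second after the job is handed in: The pin from the stand stands in the smallest hole that takes it (18 mm shank: largest; 14.5 mm: middle; 11 mm: smallest), collar within 3 mm of the plate, within 5 mm of the hole's centre, tilt under 0.12 rad, at rest; the stand is empty, the other pins moved under 20 mm (horizontal distance between each of pin_q, pin_p, pin_r and stand_mouth above 0.04 m and (((horizontal distance between pin_q and hole_large below 0.005 m and z of pin_q in the frame of hole_large between -0.003 and 0.003 m and angle between pin_q's own z axis and vertical below 0.12 rad) and linear speed of pin_q below 0.02 m/s and distance of each of pin_p, pin_r from where it was at the start of the episode below 0.02 m) or ((horizontal distance between pin_p and hole_middle below 0.005 m and z of pin_p in the frame of hole_middle between -0.003 and 0.003 m and angle between pin_p's own z axis and vertical below 0.12 rad) and linear speed of pin_p below 0.02 m/s and distance of each of pin_q, pin_r from where it was at the start of the episode below 0.02 m) or ((horizontal distance between pin_r and hole_small below 0.005 m and z of pin_r in the frame of hole_small between -0.003 and 0.003 m and angle between pin_r's own z axis and vertical below 0.12 rad) and linear speed of pin_r below 0.02 m/s and distance of each of pin_q, pin_p from where it was at the start of the episode below 0.02 m))); the robot touches nothing.
It fails at once if a pin is pressed on the gauge with more than 35 N (contact force between any of pin_q, pin_p, pin_r and gauge above 35 N).
It fails at once if the fingers or arm press on the gauge with more than 35 N (contact force between any of the fingers, the arm and gauge above 35 N).
It fails at once if a bystander is moved more than 20 mm (distance of any of marker, bolt, tape_roll, plug_box from where it was at the start of the episode above 0.02 m).
It fails at once if more than one pin is taken from its holder (two pins moved more than 20 mm) (distance of each of pin_p, pin_r from where it was at the start of the episode above 0.02 m or distance of each of pin_q, pin_r from where it was at the start of the episode above 0.02 m or distance of each of pin_q, pin_p from where it was at the start of the episode above 0.02 m).
It also fails if it takes over 72 s, if anything falls off the work surface, if the arm or the gripper's body presses on something with over 40 N, if the wrist force passes 120 N, or if a joint passes its speed limit or range.

## Working session

There is one attempt and no reset: what is moved stays moved. The work goes in short steps, Python scripts to look and compute and a tool call to move; the robot and the scene stay as the last step left them, time stands still between calls to the robot, and variables do not carry over. Pictures are saved under pics/ and viewed, at most 10 in all, crops included, and the job is handed in when it is done.

Besides the shell and the picture viewer there is one more tool, called after "Call:" in YAML: its name, and indented under it one key for each argument. jog_arm: Moves the arm, as the interface text tells. Its arguments: {"type":"object","properties":{"plan":{"type":"array"},"claw":{"type":"number"},"force":{"type":"number"}},"required":["plan"]}

```bash
mkdir -p pics; cat > h.py <<'E'
import numpy as np, cv2
from cell import manip, camera, get_calibration
from scipy.spatial.transform import Rotation as R
def rot(c):
    a=np.array(c["attitude"],float)
    return a if a.shape==(3,3) else (R.from_euler('xyz',a).as_matrix() if a.size==3 else R.from_quat(a).as_matrix())
def cast(c,uv,z):
    uv=np.atleast_2d(uv).astype(float)
    d=np.c_[(uv[:,0]-c["cx"])/c["fx"],(uv[:,1]-c["cy"])/c["fy"],np.ones(len(uv))]@rot(c).T
    o=np.array(c["origin"],float); return o+d*((z-o[2])/d[:,2])[:,None]
def proj(c,p):
    q=(np.atleast_2d(p)-np.array(c["origin"]))@rot(c)
    return np.c_[q[:,0]/q[:,2]*c["fx"]+c["cx"],q[:,1]/q[:,2]*c["fy"]+c["cy"]]
def cloud(c,D):
    v,u=np.mgrid[:480,:640]
    return np.stack([(u-c["cx"])/c["fx"]*D,(v-c["cy"])/c["fy"]*D,D],-1)@rot(c).T+np.array(c["origin"])
E
python3 - <<'E'
from h import *
for n in("side","top"):
    c=get_calibration(n);print(n,c)
    p,d=camera(n);cv2.imwrite(f"pics/{n}0.png",p[:,:,::-1]);np.save(n+"0.npy",d)
print(manip.read_state())
E
```

```text
side {'fx': 536.6390485108956, 'fy': 536.6390485108956, 'cx': 328.00564142024234, 'cy': 240.79017424818218, 'origin': array([330.30918877, 891.30024178, 564.45294728]), 'attitude': array([-2.20240543, -0.02162065, -2.83269337])}
top {'fx': 553.137747726497, 'fy': 553.137747726497, 'cx': 323.62232095871, 'cy': 239.8291777917338, 'origin': array([467.48810738, 241.79323911, 974.99868851]), 'attitude': array([-3.07042803,  0.01281382, -1.60043432])}
{'clock': 0.1, 'joints': array([ 1.18539505e+00,  3.00430291e-01,  1.52150644e+00, -9.35197755e-06,
        1.32069018e+00, -6.66174579e-02]), 'qd': array([ 0.001631  , -0.00225215, -0.00308042, -0.00011087,  0.00033519,
        0.00102291]), 'effort': array([ 9.04480257e-04, -5.32647157e+01, -3.53282189e+01,  7.08872708e-02,
        2.35205685e-02, -9.26829762e-05]), 'eef_pos': array([172.30463431, 522.07247672, 204.94028688]), 'eef_rot': array([-3.14056008e+00, -5.98103149e-05,  2.82281112e+00]), 'wrist_force': array([-0.69132332, -1.05861385, -0.03104856]), 'moment': array([-0.01154474,  0.02059813,  0.01635692]), 'finger_force': 0.0, 'finger_gap': 94.4537533184346}
```

View pics/top0.png

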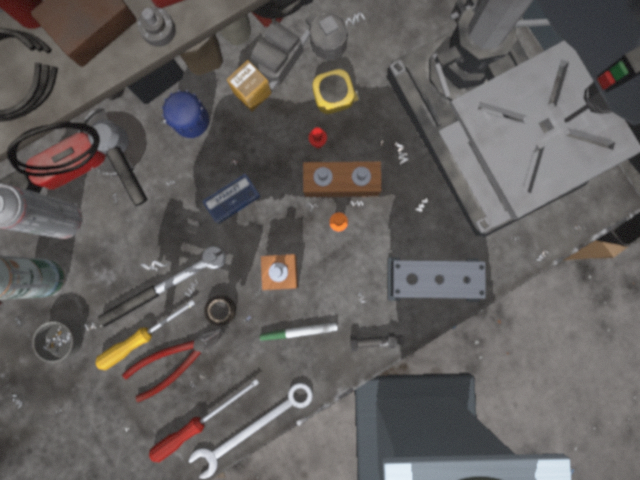

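View pics/side0.png

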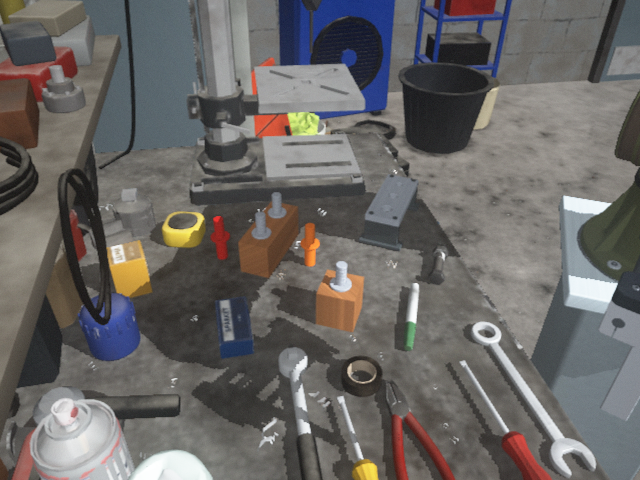

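Top view: the wanted pin is in the single stand at (279,271). Possible confusions are the rack pins at (323,176) and (362,175), the red dummy at (318,136), the orange dummy at (339,222) and the bolt-like part on the left bench at (155,25). The gauge is at (438,280), with holes near (412,280), (440,280) and (467,279). In the side view the stand pin is at (341,275). I choose the grey pin alone in its wooden block.

```bash
python3 - <<'E'
from h import *
np.set_printoptions(precision=1,suppress=True)
im=cv2.imread("pics/top0.png");c=get_calibration("top");D=np.load("top0.npy");P=cloud(c,D)
print("base px",proj(c,[[0,0,0],[300,0,0],[500,300,0]]))
g=cv2.cvtColor(im,cv2.COLOR_BGR2GRAY);hsv=cv2.cvtColor(im,cv2.COLOR_BGR2HSV)
# gauge plate by height+roi
Z=P[...,2]
for n,(x0,y0,x1,y1) in dict(gauge=(375,245,500,315),stand=(250,245,310,300),rack=(295,150,392,205)).items():
    m=np.zeros_like(g);zz=Z[y0:y1,x0:x1];m[y0:y1,x0:x1]=((zz>48)&(zz<72)) *255
    cs,_=cv2.findContours(m,cv2.RETR_EXTERNAL,cv2.CHAIN_APPROX_NONE);k=max(cs,key=cv2.contourArea)[:,0]
    W=cast(c,k,60)[:,:2].astype(np.float32);r=cv2.minAreaRect(W)
    print(n,r,"med z",np.median(Z[m>0]),"box px",cv2.minAreaRect(k.astype(np.float32)))
# holes
m=np.zeros_like(g);m[262:298,396:482]=(g[262:298,396:482]<65)*255
cs,_=cv2.findContours(m,cv2.RETR_EXTERNAL,cv2.CHAIN_APPROX_NONE)
for k in cs:
    A=cv2.contourArea(k)
    if A>15:
        M=cv2.moments(k);u=[M['m10']/A,M['m01']/A];print("hole",u,A,cast(c,u,60),cv2.boundingRect(k))
# head of the stand pin
zz=Z[245:300,250:310];print("head z max",np.sort(zz.ravel())[-15:])
m=(zz>85)&(zz<110);v,u=np.nonzero(m);print("head px",u.mean()+250,v.mean()+245,m.sum(),cast(c,[u.mean()+250,v.mean()+245],98))
m=((zz>62)&(zz<70));v,u=np.nonzero(m);print("collar",u.mean()+250,v.mean()+245,m.sum())
s=cv2.imread("pics/side0.png");cs_=get_calibration("side")
a=cv2.resize(im[240:305,240:320],(400,325),interpolation=2);b=cv2.resize(s[250:340,305:375],(300,386),interpolation=2)
e=cv2.resize(im[250:310,380:500],(700,350)) 
o=np.zeros((750,800,3),np.uint8);o[:325,:400]=a;o[:386,450:750]=b;o[390:740,:700]=e
cv2.imwrite("pics/crop1.png",cv2.resize(o,(640,600)))
E
```

```text
base px [[481.9 551.7]
 [473.3 372. ]
 [297.2 261.8]]
gauge ((463.17230224609375, 64.55480194091797), (149.70545959472656, 59.87216567993164), 87.46797180175781) med z 58.26956222228682 box px ((438.5038146972656, 278.73248291015625), (91.49796295166016, 36.4611701965332), 0.8069294095039368)
stand ((482.9776916503906, 328.5124206542969), (55.87010955810547, 56.364620208740234), 1.6653132438659668) med z 59.02894527707633 box px ((278.027587890625, 271.4689636230469), (33.82388687133789, 34.058773040771484), 86.633544921875)
rack ((638.028076171875, 218.48643493652344), (129.457763671875, 51.53009033203125), 89.07996368408203) med z 58.80985353239356 box px ((341.51019287109375, 176.62889099121094), (30.49603271484375, 77.47379302978516), 89.0759506225586)
head z max [975. 975. 975. 975. 975. 975. 975. 975. 975. 975. 975. 975. 975. 975.
 975.]
head px 275.9529411764706 271.2470588235294 85 [[482.7 328.2  98. ]]
collar 278.52 271.03333333333336 150
```

View pics/crop1.png

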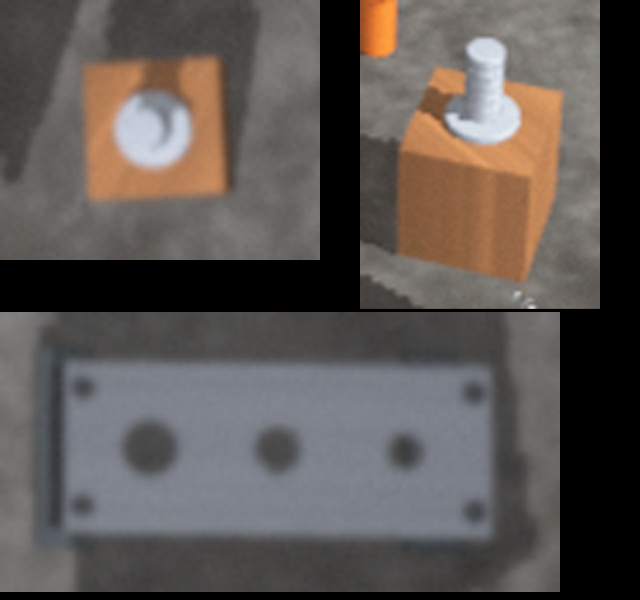

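The crop confirms the pin: a grey grooved head and collar in the lone wooden block. The gauge holes step down from left (+y) to right, as described. Next I'll refine the holes and the head.

```bash
cat > holes.py <<'E'
from h import *
np.set_printoptions(precision=2,suppress=True)
def holes(im,c):
    g=cv2.cvtColor(im,cv2.COLOR_BGR2GRAY).astype(float);out=[]
    for (u,v,r) in((412.1,279.5,9),(439.7,279.7,8),(467.0,280.3,7)):
        for _ in range(4):
            vv,uu=np.mgrid[:480,:640];ring=np.hypot(uu-u,vv-v)
            bg=np.median(g[(ring>r)&(ring<r+3)]);w=np.clip(bg-g-8,0,None)*(ring<r)
            u,v=(uu*w).sum()/w.sum(),(vv*w).sum()/w.sum()
        out.append((u,v))
    return np.array(out)
if __name__=="__main__":
    im=cv2.imread("pics/top0.png");c=get_calibration("top")
    px=holes(im,c);W=cast(c,px,60)[:,:2];print(px,W,np.linalg.norm(np.diff(W,axis=0),axis=1))
    d=W[0]-W[2];d/=np.linalg.norm(d);print("yaw deg",np.degrees(np.arctan2(-d[0],d[1])),"centre",W.mean(0),[W.mean(0)+d*k for k in(45,0,-45)])
    # stand pin: head blob in side and top -> head top centre by triangulation
    hsv=cv2.cvtColor(im,cv2.COLOR_BGR2HSV);roi=hsv[245:300,250:310]
    m=((roi[...,1]<50)&(roi[...,2]>110)).astype(np.uint8);n,l,s,ce=cv2.connectedComponentsWithStats(m)
    k=1+s[1:,4].argmax();p=ce[k]+[250,245];print("top collar+head blob",p,s[k],cast(c,p,64),cast(c,p,98))
    C=get_calibration("side")
    si=cv2.imread("pics/side0.png")
    for q in([482.8,328.3,98],[482.8,328.3,64]):print("expected side px",proj(C,q),"top",proj(c,q))
    hs=cv2.cvtColor(si[258:295,322:362],cv2.COLOR_BGR2HSV);m=((hs[...,1]<60)&(hs[...,2]>110)).astype(np.uint8)
    n,l,s,ce=cv2.connectedComponentsWithStats(m);k=1+s[1:,4].argmax();print("side blob",s[k]+[322,258,0,0,0])
    ys,xs=np.nonzero(l==k)
    for r in range(ys.min(),ys.max()+1,2):print(r+258,xs[ys==r].min()+322,xs[ys==r].max()+322,end="; ")
E
python3 holes.py
```

```text
[[411.67 278.7 ]
 [439.05 279.03]
 [466.39 279.48]] [[464.46 108.53]
 [462.58  63.6 ]
 [460.51  18.8 ]] [44.97 44.85]
yaw deg -2.516546105073451 centre [462.52  63.64] [array([464.49, 108.6 ]), array([462.52,  63.64]), array([460.54,  18.69])]
top collar+head blob [278.01 271.82] [ 19  18  19  19 301] [[482.27 328.17  64.  ]] [[481.72 324.94  98.  ]]
expected side px [[339.37 264.36]] top [[275.88 271.2 ]]
expected side px [[338.56 282.96]] top [[277.92 271.5 ]]
side blob [322 258  40  34 905]
258 322 361; 260 322 361; 262 322 361; 264 322 361; 266 322 361; 268 322 361; 270 322 361; 272 322 361; 274 322 361; 276 322 346; 278 322 348; 280 330 350; 282 330 351; 284 330 351; 286 330 351; 288 332 349; 290 334 347;
```

Call:
jog_arm:
  plan: [0.02,-0.013,0,0,0,1,0.05,-0.031,-0.003,0,0,3,0.08,-0.05,-0.006,0,0,4.5,0.11,-0.069,-0.01,0,0,6,0.14,-0.088,-0.015,0,0,7.5,0.17,-0.107,-0.02,0,0,9,0.2,-0.126,-0.025,0,0,10.5,0.23,-0.145,-0.03,0,0,12,0.26,-0.164,-0.036,0,0,13.5,0.285,-0.18,-0.041,0,0,15,0.303,-0.19,-0.044,0,0,15.8,0.31,-0.194,-0.045,0,0,15.8,0.31,-0.194,-0.045,0,0,15.8,0.31,-0.194,-0.045,0,0,15.8]
  claw: 0.06

```text
clock: 1.5
eef_pos: [481.7, 328.8, 160.5]
eef_rot: [-3.142, -0.0, 3.099]
wrist_force: [0.4, 0.4, 0.5]
finger_gap: 60.1
finger_force: 0.0
```

```bash
python3 - <<'E'
from h import *
p,d=camera("side");q,e=camera("top")
a=p[130:350,210:470,::-1];b=q[180:380,180:420,::-1]
cv2.imwrite("pics/a1.png",cv2.hconcat([cv2.resize(a,(400,338)),cv2.resize(b,(400,338))]))
print(manip.read_state()["eef_pos"],manip.read_state()["wrist_force"])
E
```

```text
[481.61840088 328.96958097 160.7036163 ] [-0.32321058 -0.39686001  0.81977199]
```

View pics/a1.png

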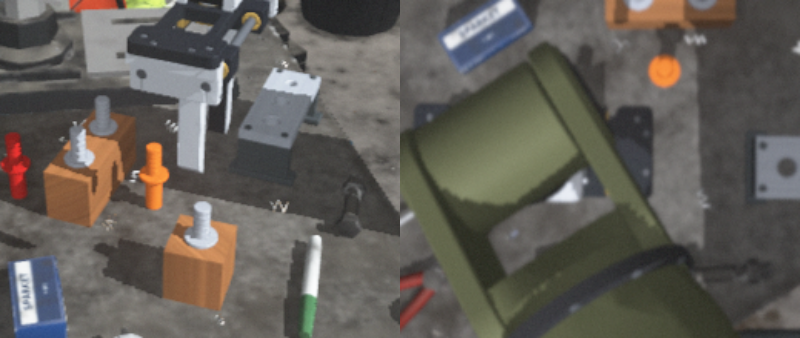

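The gripper is above the stand pin, with the finger tip near side-view pixel (333,239) and a clear way down. I'll descend next, then close.

Call:
jog_arm:
  plan: [0,0,-0.01,0,0,0,0,0,-0.025,0,0,0,0,0,-0.04,0,0,0,0,0,-0.055,0,0,0,0,0,-0.068,0,0,0,0,0,-0.078,0,0,0,0,0,-0.086,0,0,0,0,0,-0.09,0,0,0,0,0,-0.092,0,0,0,0,0,-0.092,0,0,0]

```text
clock: 2.6
eef_pos: [482.5, 328.3, 68.5]
eef_rot: [3.141, 0.0, 3.099]
wrist_force: [0.4, 0.4, -0.3]
finger_gap: 60.1
finger_force: 0.0
```

Call:
jog_arm:
  plan: [0,0,0,0,0,0,0,0,0,0,0,0,0,0,0,0,0,0,0,0,0,0,0,0,0,0,0,0,0,0,0,0,0,0,0,0,0,0,0,0,0,0,0,0,0,0,0,0]
  claw: 0.01
  force: 25

```text
clock: 3.4
eef_pos: [482.4, 328.3, 68.5]
eef_rot: [3.142, 0.0, 3.099]
wrist_force: [-0.2, 0.8, 0.8]
finger_gap: 15.6
finger_force: 25.0
```

Call:
jog_arm:
  plan: [0,0,0.005,0,0,0,0,0,0.015,0,0,0,0,0,0.028,0,0,0,0,0,0.042,0,0,0,0,0,0.054,0,0,0,0,0,0.06,0,0,0,-0.001,-0.008,0.06,0,0,0,-0.003,-0.03,0.06,0,0,0,-0.005,-0.055,0.06,0,0,0,-0.007,-0.08,0.06,0,0,0,-0.009,-0.105,0.06,0,0,0,-0.011,-0.13,0.06,0,0,0,-0.013,-0.155,0.06,0,0,0,-0.015,-0.18,0.06,0,0,0,-0.017,-0.202,0.06,0,0,0,-0.018,-0.214,0.06,0,0,0,-0.018,-0.22,0.06,0,0,0,-0.018,-0.22,0.06,0,0,0,-0.018,-0.22,0.06,0,0,0]

```text
clock: 5.3
eef_pos: [464.4, 108.8, 128.4]
eef_rot: [3.141, -0.0, 3.099]
wrist_force: [-0.5, 0.0, -1.8]
finger_gap: 15.7
finger_force: 25.0
```

```bash
python3 - <<'E'
from h import *
p,d=camera("side");q,e=camera("top");cv2.imwrite("pics/s2.png",p[:,:,::-1])
a=p[140:260,330:450,::-1];b=q[210:330,350:510,::-1]
cv2.imwrite("pics/a2.png",cv2.hconcat([cv2.resize(a,(400,400),interpolation=2),cv2.resize(b,(400,400))]))
C=get_calibration("side")
print(manip.read_state()["wrist_force"])
print(proj(C,[[464.5,108.6,60],[464.5,108.3,80],[464.5,108.3,120],[462.5,63.6,60],[460.5,18.7,60]]))
E
```

```text
[ 0.9073976  -0.38920541 -0.9745425 ]
[[384.9946107  208.95928199]
 [386.01437693 199.07322911]
 [388.05479597 178.70511667]
 [391.61172163 196.40741691]
 [397.7650492  184.74013717]]
```

View pics/a2.png

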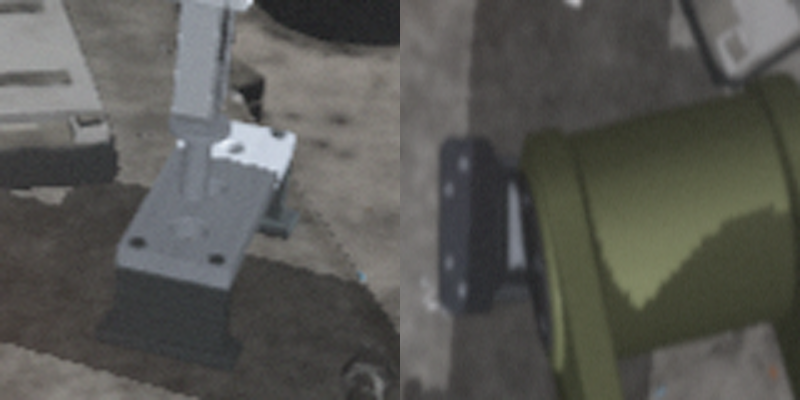

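Side view: the pin is held over the largest hole, its foot near (389,199) and the hole mouth near (387,208). Next I'll measure their relative offset and the shank/collar ratio.

```bash
python3 - <<'E'
from h import *
im=cv2.imread("pics/s2.png");g=cv2.cvtColor(im,cv2.COLOR_BGR2GRAY)
print("cols 370..409");
for r in list(range(170,216,1)):print(r,*g[r,374:406])
E
```

```text
cols 370..409
170 112 114 111 112 113 108 110 119 140 145 147 147 148 145 146 147 147 148 147 134 112 105 110 111 104 109 122 134 123 78 44 54
171 111 111 107 108 105 102 109 123 143 146 145 147 150 149 146 147 146 152 145 133 106 107 117 113 102 99 96 101 106 91 66 63
172 104 109 110 110 109 112 111 140 156 149 150 147 146 147 146 148 146 146 146 129 109 101 120 123 101 97 95 92 96 103 78 50
173 101 102 108 109 107 110 110 129 141 146 149 148 148 147 143 147 146 147 139 130 113 100 109 108 104 102 101 97 99 102 86 48
174 95 92 97 98 101 98 104 111 116 117 118 122 129 133 140 146 147 150 134 122 110 107 115 112 112 108 104 104 97 97 96 69
175 94 94 94 95 93 97 102 112 109 103 102 105 108 113 114 117 119 128 125 120 109 110 118 115 114 115 111 104 98 91 99 103
176 96 95 94 93 97 96 104 112 116 110 111 109 103 104 104 106 107 110 113 113 112 113 117 119 126 151 167 152 132 100 92 95
177 96 96 96 95 96 96 100 109 114 114 115 111 115 116 116 118 115 109 107 110 111 114 114 117 121 169 200 199 194 185 175 159
178 97 97 98 96 99 96 99 109 113 117 118 119 117 115 122 120 118 118 111 114 114
[... 4223 characters left out ...]
13 116 113 112 111 111 116 113 119 106 99
211 114 114 113 113 113 114 110 115 115 113 118 113 108 115 120 115 114 108 110 114 113 113 115 115 112 110 110 115 116 112 103 100
212 109 113 111 112 109 111 112 111 109 111 109 110 108 114 114 112 115 111 116 112 112 114 114 113 111 113 113 114 116 110 98 106
213 101 114 113 112 112 112 109 115 109 112 111 110 112 112 114 113 112 116 116 111 113 113 110 114 113 113 114 119 112 100 101 108
214 112 112 113 111 107 113 114 111 106 106 111 111 112 112 114 113 115 114 113 113 113 114 113 111 111 114 112 117 104 101 106 112
215 117 117 114 111 106 111 115 112 110 110 109 111 115 113 112 116 111 114 114 112 115 115 111 115 113 113 116 113 101 106 111 110
```

The shank looks about 8 px against a 17 px collar, so it is probably the 14.5 mm pin. The foot and hole offsets agree within about 1 px. I'll approach slowly.

Call:
jog_arm:
  plan: [0,0,-0.004,0,0,0,0,0,-0.009,0,0,0,0,0,-0.013,0,0,0,0,0,-0.016,0,0,0,0,0,-0.018,0,0,0,0,0,-0.019,0,0,0,0,0,-0.0195,0,0,0,0,0,-0.02,0,0,0,0,0,-0.0205,0,0,0,0,0,-0.021,0,0,0,0,0,-0.0215,0,0,0]

```text
clock: 6.5
eef_pos: [464.4, 108.3, 107.0]
eef_rot: [3.142, 0.0, 3.099]
wrist_force: [0.4, 0.0, -1.3]
finger_gap: 15.2
finger_force: 25.0
```

Call:
jog_arm:
  plan: [0,0,-0.0005,0,0,0,0,0,-0.001,0,0,0,0,0,-0.0015,0,0,0,0,0,-0.002,0,0,0]

```text
clock: 6.9
eef_pos: [464.4, 108.3, 104.9]
eef_rot: [3.142, -0.0, 3.099]
wrist_force: [0.1, -0.2, -1.5]
finger_gap: 15.2
finger_force: 25.0
```

Call:
jog_arm:
  plan: [0,0,-0.001,0,0,0,0,0,-0.002,0,0,0,0,0,-0.003,0,0,0,0,0,-0.004,0,0,0,0,0,-0.005,0,0,0,0,0,-0.006,0,0,0]

```text
clock: 7.5
eef_pos: [464.4, 108.3, 98.8]
eef_rot: [-3.142, -0.0, 3.099]
wrist_force: [0.2, -0.3, -1.0]
finger_gap: 15.7
finger_force: 25.0
```

Call:
jog_arm:
  plan: [0,0,-0.002,0,0,0,0,0,-0.004,0,0,0,0,0,-0.006,0,0,0,0,0,-0.008,0,0,0,0,0,-0.01,0,0,0,0,0,-0.012,0,0,0,0,0,-0.014,0,0,0,0,0,-0.016,0,0,0,0,0,-0.018,0,0,0,0,0,-0.02,0,0,0]

```text
clock: 8.5
eef_pos: [464.4, 108.3, 78.8]
eef_rot: [-3.142, 0.0, 3.099]
wrist_force: [-0.4, -0.1, -0.6]
finger_gap: 15.5
finger_force: 25.0
```

Call:
jog_arm:
  plan: [0,0,-0.001,0,0,0,0,0,-0.002,0,0,0,0,0,-0.003,0,0,0,0,0,-0.004,0,0,0,0,0,-0.005,0,0,0,0,0,-0.006,0,0,0,0,0,-0.0065,0,0,0,0,0,-0.007,0,0,0,0,0,-0.007,0,0,0]

```text
clock: 9.4
eef_pos: [464.4, 108.3, 71.9]
eef_rot: [-3.142, -0.0, 3.099]
wrist_force: [-0.4, 0.1, -1.6]
finger_gap: 15.4
finger_force: 25.0
```

Step 1 is met with no force. While the pin is in the large hole, I'll feel its walls to find the true centre for the tighter middle hole.

Call:
jog_arm:
  plan: [0.0005,0,0,0,0,0,0.001,0,0,0,0,0,0.0013,0,0,0,0,0,0.0015,0,0,0,0,0,0.0015,0,0,0,0,0]

```text
clock: 9.9
eef_pos: [465.9, 108.3, 72.0]
eef_rot: [-3.142, 0.0, 3.099]
wrist_force: [-0.5, -0.4, -1.0]
finger_gap: 15.4
finger_force: 25.0
```

Call:
jog_arm:
  plan: [0.0003,0,0,0,0,0,0.0005,0,0,0,0,0,0.0005,0,0,0,0,0]

```text
clock: 10.2
eef_pos: [466.4, 108.3, 72.0]
eef_rot: [3.142, 0.0, 3.098]
wrist_force: [-0.2, 0.4, -1.1]
finger_gap: 15.2
finger_force: 25.0
```

Call:
jog_arm:
  plan: [0.0003,0,0,0,0,0,0.0005,0,0,0,0,0,0.0005,0,0,0,0,0]

```text
clock: 10.5
eef_pos: [466.9, 108.3, 71.9]
eef_rot: [-3.142, -0.0, 3.099]
wrist_force: [0.6, -0.0, -1.0]
finger_gap: 15.5
finger_force: 25.0
```

Call:
jog_arm:
  plan: [0.0003,0,0,0,0,0,0.0005,0,0,0,0,0,0.0005,0,0,0,0,0]

```text
clock: 10.8
eef_pos: [467.2, 108.3, 71.9]
eef_rot: [-3.142, -0.001, 3.099]
wrist_force: [-2.5, -0.2, -0.1]
finger_gap: 15.6
finger_force: 25.0
```

Call:
jog_arm:
  plan: [0.0003,0,0,0,0,0,0.0005,0,0,0,0,0,0.0005,0,0,0,0,0]

```text
clock: 11.1
eef_pos: [467.5, 108.3, 71.8]
eef_rot: [-3.141, -0.001, 3.099]
wrist_force: [-5.5, 0.2, 1.4]
finger_gap: 15.8
finger_force: 25.0
```

Call:
jog_arm:
  plan: [0.0003,0,0,0,0,0,0.0005,0,0,0,0,0,0.0005,0,0,0,0,0]

```text
clock: 11.4
eef_pos: [467.6, 108.2, 71.8]
eef_rot: [-3.141, -0.002, 3.099]
wrist_force: [-7.3, -0.3, 3.0]
finger_gap: 15.4
finger_force: 25.0
```

Call:
jog_arm:
  plan: [-0.001,0,0,0,0,0,-0.0025,0,0,0,0,0,-0.004,0,0,0,0,0,-0.005,0,0,0,0,0,-0.0055,0,0,0,0,0,-0.0055,0,0,0,0,0]

```text
clock: 12.0
eef_pos: [462.9, 108.3, 72.0]
eef_rot: [3.142, 0.0, 3.099]
wrist_force: [-0.5, 0.1, -1.9]
finger_gap: 15.5
finger_force: 25.0
```

Call:
jog_arm:
  plan: [-0.0003,0,0,0,0,0,-0.0005,0,0,0,0,0,-0.0005,0,0,0,0,0]

```text
clock: 12.3
eef_pos: [462.4, 108.3, 71.9]
eef_rot: [3.142, -0.0, 3.099]
wrist_force: [-0.4, -0.3, -1.4]
finger_gap: 15.0
finger_force: 25.0
```

Call:
jog_arm:
  plan: [-0.0003,0,0,0,0,0,-0.0005,0,0,0,0,0,-0.0005,0,0,0,0,0]

```text
clock: 12.6
eef_pos: [462.1, 108.3, 72.0]
eef_rot: [3.142, 0.001, 3.099]
wrist_force: [2.6, -0.5, -1.6]
finger_gap: 15.4
finger_force: 25.0
```

Call:
jog_arm:
  plan: [0.001,0,0,0,0,0,0.002,0,0,0,0,0,0.0027,0,0,0,0,0,0.0027,0.0006,0,0,0,0,0.0027,0.0012,0,0,0,0,0.0027,0.0015,0,0,0,0,0.0027,0.0015,0,0,0,0]

```text
clock: 13.3
eef_pos: [464.5, 109.8, 71.9]
eef_rot: [-3.142, -0.0, 3.099]
wrist_force: [0.5, 0.3, -2.0]
finger_gap: 15.7
finger_force: 25.0
```

Call:
jog_arm:
  plan: [0,0.0003,0,0,0,0,0,0.0005,0,0,0,0,0,0.0005,0,0,0,0]

```text
clock: 13.6
eef_pos: [464.6, 110.2, 71.9]
eef_rot: [-3.141, -0.0, 3.099]
wrist_force: [0.1, -1.1, -1.0]
finger_gap: 15.6
finger_force: 25.0
```

Call:
jog_arm:
  plan: [0,0.0003,0,0,0,0,0,0.0005,0,0,0,0,0,0.0005,0,0,0,0]

```text
clock: 13.9
eef_pos: [464.6, 110.5, 72.0]
eef_rot: [-3.141, -0.0, 3.099]
wrist_force: [-0.7, -5.0, -0.2]
finger_gap: 15.4
finger_force: 25.0
```

Call:
jog_arm:
  plan: [0,-0.001,0,0,0,0,0,-0.0025,0,0,0,0,0,-0.004,0,0,0,0,0,-0.005,0,0,0,0,0,-0.005,0,0,0,0]

```text
clock: 14.4
eef_pos: [464.6, 105.7, 72.0]
eef_rot: [3.142, 0.0, 3.098]
wrist_force: [-0.2, 0.0, -1.4]
finger_gap: 15.0
finger_force: 25.0
```

Call:
jog_arm:
  plan: [0,-0.0003,0,0,0,0,0,-0.0005,0,0,0,0,0,-0.0005,0,0,0,0]

```text
clock: 14.7
eef_pos: [464.6, 105.4, 71.9]
eef_rot: [3.141, 0.0, 3.099]
wrist_force: [0.1, -0.3, -1.1]
finger_gap: 15.3
finger_force: 25.0
```

Call:
jog_arm:
  plan: [0,-0.0003,0,0,0,0,0,-0.0005,0,0,0,0,0,-0.0005,0,0,0,0]

```text
clock: 15.0
eef_pos: [464.6, 105.1, 72.0]
eef_rot: [3.141, 0.0, 3.098]
wrist_force: [0.3, 5.0, -1.2]
finger_gap: 15.8
finger_force: 25.0
```

Both walls were felt in x and y. The travel of about 4.7 mm means a 14.5 mm shank, and the hole centre is at (464.65, 107.8). Next is the middle hole, at about (462.7, 62.8).

Call:
jog_arm:
  plan: [0,0.0015,0,0,0,0,0,0.003,0,0,0,0,0,0.003,0.004,0,0,0,0,0.003,0.012,0,0,0,0,0.003,0.022,0,0,0,0,0.003,0.032,0,0,0,0,0.003,0.041,0,0,0,0,0.003,0.045,0,0,0,0,0.003,0.046,0,0,0,0,-0.005,0.046,0,0,0,-0.001,-0.018,0.046,0,0,0,-0.0015,-0.03,0.046,0,0,0,-0.0019,-0.039,0.046,0,0,0,-0.0019,-0.042,0.046,0,0,0,-0.0019,-0.042,0.043,0,0,0,-0.0019,-0.042,0.041,0,0,0,-0.0019,-0.042,0.039,0,0,0,-0.0019,-0.042,0.038,0,0,0,-0.0019,-0.042,0.038,0,0,0]

```text
clock: 16.9
eef_pos: [462.6, 63.0, 109.8]
eef_rot: [-3.142, -0.0, 3.099]
wrist_force: [-0.7, 0.1, -1.1]
finger_gap: 15.5
finger_force: 25.0
```

Call:
jog_arm:
  plan: [0,0,-0.0005,0,0,0,0,0,-0.001,0,0,0,0,0,-0.0015,0,0,0,0,0,-0.0015,0,0,0]

```text
clock: 17.3
eef_pos: [462.7, 62.8, 108.4]
eef_rot: [-3.142, 0.0, 3.099]
wrist_force: [0.9, -0.3, -1.6]
finger_gap: 15.7
finger_force: 25.0
```

Call:
jog_arm:
  plan: [0,0,-0.0003,0,0,0,0,0,-0.0005,0,0,0,0,0,-0.0005,0,0,0]

```text
clock: 17.6
eef_pos: [462.7, 62.8, 107.9]
eef_rot: [-3.142, -0.0, 3.099]
wrist_force: [-0.4, 1.2, -1.4]
finger_gap: 15.2
finger_force: 25.0
```

Nominally the foot is at the mouth or just inside. I'll keep stepping gently.

Call:
jog_arm:
  plan: [0,0,-0.0003,0,0,0,0,0,-0.0006,0,0,0,0,0,-0.001,0,0,0,0,0,-0.001,0,0,0]

```text
clock: 18.0
eef_pos: [462.7, 62.8, 106.9]
eef_rot: [-3.142, -0.0, 3.099]
wrist_force: [-0.8, -0.2, -1.5]
finger_gap: 15.3
finger_force: 25.0
```

Call:
jog_arm:
  plan: [0,0,-0.0003,0,0,0,0,0,-0.0006,0,0,0,0,0,-0.001,0,0,0,0,0,-0.001,0,0,0]

```text
clock: 18.4
eef_pos: [462.7, 62.8, 105.9]
eef_rot: [-3.142, -0.0, 3.099]
wrist_force: [0.4, -0.1, -1.6]
finger_gap: 15.6
finger_force: 25.0
```

Foot is at about 57.4 with no force, so it has entered.

Call:
jog_arm:
  plan: [0,0,-0.0005,0,0,0,0,0,-0.001,0,0,0,0,0,-0.002,0,0,0,0,0,-0.003,0,0,0,0,0,-0.004,0,0,0,0,0,-0.004,0,0,0]

```text
clock: 19.0
eef_pos: [462.6, 62.8, 101.8]
eef_rot: [-3.142, -0.0, 3.099]
wrist_force: [-0.3, 0.5, -1.0]
finger_gap: 15.5
finger_force: 25.0
```

Call:
jog_arm:
  plan: [0,0,-0.001,0,0,0,0,0,-0.0025,0,0,0,0,0,-0.004,0,0,0,0,0,-0.0055,0,0,0,0,0,-0.007,0,0,0,0,0,-0.0085,0,0,0,0,0,-0.01,0,0,0]

```text
clock: 19.7
eef_pos: [462.7, 62.8, 91.8]
eef_rot: [3.142, -0.0, 3.099]
wrist_force: [-0.3, -0.3, -0.7]
finger_gap: 15.2
finger_force: 25.0
```

Call:
jog_arm:
  plan: [0,0,-0.0015,0,0,0,0,0,-0.003,0,0,0,0,0,-0.005,0,0,0,0,0,-0.007,0,0,0,0,0,-0.009,0,0,0,0,0,-0.011,0,0,0,0,0,-0.013,0,0,0,0,0,-0.015,0,0,0,0,0,-0.017,0,0,0,0,0,-0.0185,0,0,0,0,0,-0.019,0,0,0,0,0,-0.019,0,0,0]

```text
clock: 20.9
eef_pos: [462.7, 62.8, 72.9]
eef_rot: [-3.142, -0.0, 3.099]
wrist_force: [-0.1, 1.1, -1.4]
finger_gap: 15.5
finger_force: 25.0
```

The middle hole took it. Next I'll try the small hole.

Call:
jog_arm:
  plan: [0,0,0.003,0,0,0,0,0,0.01,0,0,0,0,0,0.02,0,0,0,0,0,0.03,0,0,0,0,0,0.039,0,0,0,0,0,0.044,0,0,0,0,0,0.045,0,0,0,0,-0.007,0.045,0,0,0,-0.001,-0.02,0.045,0,0,0,-0.0015,-0.033,0.045,0,0,0,-0.002,-0.042,0.045,0,0,0,-0.002,-0.045,0.045,0,0,0,-0.002,-0.045,0.042,0,0,0,-0.002,-0.045,0.04,0,0,0,-0.002,-0.045,0.0385,0,0,0,-0.002,-0.045,0.0375,0,0,0,-0.002,-0.045,0.0375,0,0,0]

```text
clock: 22.6
eef_pos: [460.6, 18.0, 110.3]
eef_rot: [-3.142, -0.0, 3.099]
wrist_force: [-0.7, -0.1, -2.1]
finger_gap: 15.5
finger_force: 25.0
```

Call:
jog_arm:
  plan: [0,0,-0.0003,0,0,0,0,0,-0.0006,0,0,0,0,0,-0.001,0,0,0,0,0,-0.001,0,0,0]

```text
clock: 23.0
eef_pos: [460.7, 17.8, 109.4]
eef_rot: [-3.142, 0.0, 3.099]
wrist_force: [0.9, -0.6, -0.9]
finger_gap: 15.3
finger_force: 25.0
```

Call:
jog_arm:
  plan: [0,0,-0.0002,0,0,0,0,0,-0.0004,0,0,0,0,0,-0.0005,0,0,0,0,0,-0.0005,0,0,0]

```text
clock: 23.4
eef_pos: [460.7, 17.8, 108.9]
eef_rot: [-3.142, -0.0, 3.099]
wrist_force: [-0.6, 0.7, -1.7]
finger_gap: 15.3
finger_force: 25.0
```

Call:
jog_arm:
  plan: [0,0,-0.0002,0,0,0,0,0,-0.0004,0,0,0,0,0,-0.0005,0,0,0,0,0,-0.0005,0,0,0]

```text
clock: 23.8
eef_pos: [460.7, 17.8, 108.5]
eef_rot: [-3.142, 0.0, 3.099]
wrist_force: [-0.3, -0.0, -1.2]
finger_gap: 15.5
finger_force: 25.0
```

Call:
jog_arm:
  plan: [0,0,-0.0002,0,0,0,0,0,-0.0003,0,0,0,0,0,-0.0003,0,0,0]

```text
clock: 24.1
eef_pos: [460.8, 17.8, 108.4]
eef_rot: [-3.142, 0.0, 3.099]
wrist_force: [-0.9, -0.3, 2.3]
finger_gap: 15.5
finger_force: 25.0
```

Call:
jog_arm:
  plan: [0,0,-0.0002,0,0,0,0,0,-0.0003,0,0,0,0,0,-0.0003,0,0,0,0,0,-0.0003,0,0,0]

```text
clock: 24.5
eef_pos: [460.9, 17.8, 108.3]
eef_rot: [-3.142, 0.001, 3.099]
wrist_force: [-1.1, 0.0, 6.0]
finger_gap: 15.4
finger_force: 25.0
```

Refused at about 7 N, so the pin goes back to the middle hole.

Call:
jog_arm:
  plan: [0,0,0.002,0,0,0,0,0,0.006,0,0,0,0,0,0.009,0,0,0,0,0.007,0.009,0,0,0,0.001,0.02,0.009,0,0,0,0.0015,0.033,0.009,0,0,0,0.002,0.042,0.009,0,0,0,0.002,0.045,0.008,0,0,0,0.002,0.045,0.005,0,0,0,0.002,0.045,0.003,0,0,0,0.002,0.045,0.002,0,0,0,0.002,0.045,0.0015,0,0,0,0.002,0.045,0.001,0,0,0,0.002,0.045,0.0006,0,0,0,0.002,0.045,0.0003,0,0,0,0.002,0.045,0,0,0,0,0.002,0.045,0,0,0,0]

```text
clock: 26.2
eef_pos: [462.7, 62.8, 107.9]
eef_rot: [3.142, 0.0, 3.099]
wrist_force: [0.2, -0.6, -1.1]
finger_gap: 15.1
finger_force: 25.0
```

Call:
jog_arm:
  plan: [0,0,-0.0003,0,0,0,0,0,-0.0006,0,0,0,0,0,-0.0008,0,0,0,0,0,-0.0008,0,0,0]

```text
clock: 26.6
eef_pos: [462.7, 62.8, 107.0]
eef_rot: [-3.142, -0.0, 3.099]
wrist_force: [0.4, -0.2, -1.4]
finger_gap: 15.6
finger_force: 25.0
```

Call:
jog_arm:
  plan: [0,0,-0.0003,0,0,0,0,0,-0.0007,0,0,0,0,0,-0.001,0,0,0,0,0,-0.001,0,0,0]

```text
clock: 27.0
eef_pos: [462.7, 62.8, 106.0]
eef_rot: [-3.142, -0.0, 3.099]
wrist_force: [0.1, -0.3, -1.4]
finger_gap: 15.3
finger_force: 25.0
```

Call:
jog_arm:
  plan: [0,0,-0.001,0,0,0,0,0,-0.0025,0,0,0,0,0,-0.0045,0,0,0,0,0,-0.0065,0,0,0,0,0,-0.009,0,0,0,0,0,-0.0115,0,0,0,0,0,-0.014,0,0,0,0,0,-0.0165,0,0,0,0,0,-0.019,0,0,0,0,0,-0.0215,0,0,0,0,0,-0.024,0,0,0,0,0,-0.0265,0,0,0,0,0,-0.029,0,0,0,0,0,-0.031,0,0,0,0,0,-0.033,0,0,0,0,0,-0.0345,0,0,0,0,0,-0.0355,0,0,0,0,0,-0.036,0,0,0,0,0,-0.036,0,0,0]

```text
clock: 28.9
eef_pos: [462.7, 62.8, 70.0]
eef_rot: [-3.142, -0.0, 3.099]
wrist_force: [-0.7, 0.3, -1.8]
finger_gap: 15.5
finger_force: 25.0
```

Call:
jog_arm:
  plan: [0,0,-0.0003,0,0,0,0,0,-0.0006,0,0,0,0,0,-0.0009,0,0,0,0,0,-0.0012,0,0,0,0,0,-0.0012,0,0,0]

```text
clock: 29.4
eef_pos: [462.7, 62.8, 68.8]
eef_rot: [-3.142, -0.0, 3.099]
wrist_force: [-0.2, 0.2, -0.9]
finger_gap: 15.3
finger_force: 25.0
```

Call:
jog_arm:
  plan: [0,0,-0.0002,0,0,0,0,0,-0.0004,0,0,0,0,0,-0.0005,0,0,0,0,0,-0.0005,0,0,0]

```text
clock: 29.8
eef_pos: [462.7, 62.8, 68.4]
eef_rot: [3.142, 0.0, 3.099]
wrist_force: [-0.6, 0.9, 0.4]
finger_gap: 15.4
finger_force: 25.0
```

The collar is seated. Now I'll release it and rise straight up.

Call:
jog_arm:
  plan: [0,0,0,0,0,0,0,0,0,0,0,0,0,0,0,0,0,0,0,0,0,0,0,0,0,0,0,0,0,0,0,0,0,0,0,0,0,0,0,0,0,0]
  claw: 0.05

```text
clock: 30.5
eef_pos: [462.7, 62.8, 68.3]
eef_rot: [-3.142, -0.0, 3.099]
wrist_force: [-0.0, 0.8, 0.1]
finger_gap: 49.7
finger_force: 0.0
```

Call:
jog_arm:
  plan: [0,0,0.003,0,0,0,0,0,0.01,0,0,0,0,0,0.02,0,0,0,0,0,0.035,0,0,0,0,0,0.05,0,0,0,0,0,0.07,0,0,0,0,0,0.09,0,0,0,0,0,0.11,0,0,0,0,0.02,0.12,0,0,0,0,0.05,0.12,0,0,0,0,0.08,0.12,0,0,0,0,0.11,0.12,0,0,0,0,0.14,0.12,0,0,0,0,0.17,0.12,0,0,0,0,0.2,0.12,0,0,0,0,0.22,0.12,0,0,0,0,0.23,0.12,0,0,0,0,0.23,0.12,0,0,0]

```text
clock: 32.3
eef_pos: [462.5, 293.3, 188.7]
eef_rot: [3.141, 0.0, 3.1]
wrist_force: [-1.1, -0.6, -0.9]
finger_gap: 49.9
finger_force: 0.0
```

```bash
python3 - <<'E'
from h import *
p,d=camera("side");q,e=camera("top")
a=p[130:290,270:470,::-1];b=q[140:380,200:520,::-1]
cv2.imwrite("pics/a3.png",cv2.hconcat([cv2.resize(a,(400,320)),cv2.resize(b,(400,320))]))
c=get_calibration("top");print("expected top px of head/collar",proj(c,[[462.5,63.6,98],[462.5,63.6,64]]))
E
```

```text
expected top px of head/collar [[443.75717969 279.07235055]
 [439.52825309 279.07935653]]
```

View pics/a3.png

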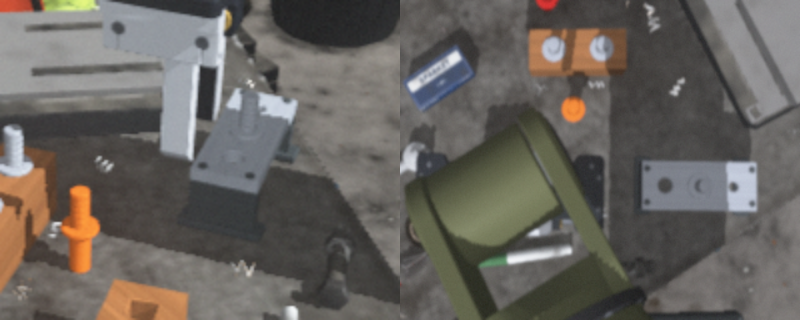

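The pin stands upright in the middle hole: top view about (440,279), side view at crop (248,120). The stand socket is empty, the rack pins and bystanders look unmoved, and the gripper is clear. I'm handing in.

```bash
python3 -c "
from cell import manip
print(manip.sign_off())"
```

```text
the job is handed in; nothing more can be done
None
```

The pin from the stand passed the largest and middle holes and the smallest refused it at about 7 N (so a 14.5 mm shank); it now stands upright, collar down, in the middle hole, and the job is handed in, though no verdict was returned.

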